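# Lay the painted verge tiles up the slope

### The arm

A 7-joint arm with a two-finger parallel gripper is mounted at the origin on the work surface. World frame = base frame: x ahead of the robot, y to its left, z up, the work surface at z = 0. Lengths are in m, angles in rad, forces in N, time in s.
With the tool pointing down it reaches from about 0.4 to 0.85 m from the base axis. Payload 10.4 kg.
Tool frame: the origin (TCP) lies between the finger pads; the fingertips stand 11 mm ahead of it and the grasp point (between the pads) lies 8 mm behind it; z points along the fingers, y is the direction in which the jaws open and shut (so a half turn about z gives the same grasp; the last joint's range is limited). The gripper opens to 87 mm and grips with 3 to 60 N. Pads are 19 mm wide; open, the fingers measure 117 mm over their backs; the gripper's body (75 mm by 190 mm) begins 51 mm behind the grasp point.
Start: joints at [-1.337, 0.332, -0.065, 1.46, 0.022, 1.35, -0.088], TCP at [0.159, 0.605, 0.234] pointing down, gripper open.
Joint ranges: [-2.6, 2.6], [-0.5, 2.12], [-1.47, 1.34], [0.16, 2.42], [-1.27, 4.41], [0.06, 2.06], [-2.6, 2.6]. Speed limits (rad/s): [2.22, 2.22, 2.79, 2.79, 3.14, 3.14, 3.14].

### API

Orientations are given as a unit quaternion [x, y, z, w].
In Python, from bench import r, eyes gives the robot as it stands.
- The arm moves only by the shell command python3 -m inch 'ROWS' [FORCE]. ROWS is a JSON object of lists of equal length, an entry for each row: "translation": the shift along the world's x, y, z scaled (see below), a list of three; "rot": the turn, a rotation vector about the world's x, y, z scaled (see below), a list of three; "jaw": the finger opening in mm, from 0 to 87. In form: {"translation": [[tx, ty, tz], ...], "rot": [[ax, ay, az], ...], "jaw": [jaw, ...]}. A call has 1 to 20 rows; each row is the pose to reach, as a shift and turn from the pose measured when the call began; what a row does not reach only later rows make up. The controller multiplies each number of a shift by 100 mm and each number of a turn by 60 degrees. A row lasts 1/10 s, in which the tool goes at most 50 mm and 8.59 degrees, less where a joint would pass 70% of its speed; a pose out of reach is approached as far as the arm can. A call with a number of a shift or a turn outside -1 to 1 is refused whole. A call with a gripper value outside its range is refused whole. The fingers move at their own pace and stop on an object; FORCE is the grip in N (left out, the last holds). Time passes only in rows, so rows that repeat a pose let the fingers close. It gives the time, the measured TCP pose, the force and the opening at its end, in the units of the state.
- r.read_state(): the state, without advancing time (a new reading comes with each control period).
- eyes.camera(name): name is "scene" or "top" or "wrist"; returns the picture (400x640x3 uint8, blue, green, red); there is no depth.
- eyes.calibration(name): a dict with "fx", "fy", "cx", "cy" (pixels), "R" (3x3) and "t" (3): a world point X has camera coordinates R X + t; the wrist camera has in their place "hand_eye" (4x4, takes a point from camera to tool coordinates, whose origin is the TCP and whose axes are the flange's). Camera axes: x right, y down, z forward; pixel columns grow to the right and rows downward; lengths in m; the calibration is good to about 2 mm. The wrist camera is an equidistant fisheye: a pixel r from the principal point sees the ray r / f radians off the axis. A picture is of the moment at which its call begins: read the wrist's pose just before it. calibration takes no time and is no camera call.
- r.close_job(): hands the job in, once; it reports no verdict.
The state is a dict: "time": time; "joint_positions": joint angles; "joint_vel": joint speeds; "joint_torque": joint torques, N m; "ee_pos": TCP position; "eef_rot": TCP orientation; "ft_force": force on the tool from outside, world axes, zero at the start; "torque": the same for the moment, N m; "width": finger opening in m.
Only numpy, scipy, OpenCV 4.12 (cv2) and the standard library are available. Lean on these libraries where they do the work, as an engineer would, in place of code of your own. Each camera call takes 0.05 s, during which the arm holds its last target. There are 200 camera calls.

### The job

Finish the overlapping run of painted roof tiles on the sloping timber mock-up, working up from the eaves tile that is already fixed at its foot: lay the scroll tile with the bare clay head first, and then the fully glazed crown tile above it. Each tile goes painted side up with its clipped end downhill, its lower edge on the line where the glaze of the tile below ends, its sides in line with that tile, lying flat on it. Set the tiles down gently, let go of them, and leave the blue jar and the blank tile as they are.

Things in the scene. Friction and masses are not known exactly. Their poses are not given: they have to be found in the camera images.
- former: Fixed timber mock-up of a sloping roof verge, 330 x 110 mm. Origin: centre of its underside, on the bench; x level, uphill; z up. Its plywood boarding slopes at 20 degrees: top face 45 mm above the bench at x = -165 mm, 165 mm above it at x = +164 mm. Two thin blue chalk lines across it mark where the heads (upper ends) of the scroll and crown tiles come.
- eaves_tile: Lowest tile of the run, fixed on the former, sloping at 13.7 degrees. All tiles: 150 (x) x 64 (y) x 10 mm (z), red clay. Origin: centre of the underside; x to the head (square upper end, x = +75 mm); -x to the tail (lower end, x = -75 mm, both corners clipped by 10 mm); z out of the painted face. The 90 mm nearest the tail are white glaze with a blue scroll, the upper 60 mm bare clay.
- eaves_tile_line (a point): Middle of the glaze line on the eaves tile's top face, 90 mm from its tail: white glaze ends, bare clay begins. A tile rightly laid is parallel to the one below, its origin at x = +90, y = 0, z = +10 mm in that tile's frame: its lower 60 mm lies flat on the bare clay, its head edge rests on the boarding. Friction holds laid tiles on the slope.
- scroll_tile: Loose tile to lay first, just like the eaves tile (150 x 64 x 10 mm, about 190 g): blue scroll on white glaze over the 90 mm nearest the clipped tail, upper 60 mm bare red clay. Starts flat on the bench, painted side up. Origin: centre of its underside; x to its square head, z out of the painted face. Grip it across its 64 mm width.
- scroll_tile_line (a point): Middle of the glaze line on the top face of the scroll tile: 90 mm from its tail, x = +15, z = +10 mm in its frame.
- scroll_tile_tail (a point): Middle of the scroll tile's tail (lower) edge, on the underside: x = -75 mm in its frame.
- scroll_tile_head (a point): Middle of the scroll tile's head (upper) edge, on the underside: x = +75 mm in its frame.
- crown_tile: Loose tile to lay last, at the top: same size, shape, weight and axes, but glazed white over its whole length, with two blue bands and a zigzag near its square head and no bare clay on top. Starts flat on the bench, painted side up. It lies on the scroll tile just as that one lies on the eaves tile.
- crown_tile_tail (a point): Middle of the crown tile's tail (lower) edge, on the underside: x = -75 mm in its frame.
- crown_tile_head (a point): Middle of the crown tile's head (upper) edge, on the underside: x = +75 mm in its frame.
- pigment_jar: Closed jar of blue pigment with a white cap, 52 mm across and 70 mm high, standing on the bench; to be left alone. Origin: centre of its underside.
- blank_tile: Unpainted red clay tile of the same size, lying on a white plaster block 35 mm high; not part of the run, to be left alone. Origin: centre of its underside.
There are look-alikes about, which are no part of the job. Leave any green, turquoise or yellow look-alike of the crown_tile alone.

How it is judged:
On the way, in this order (a step that is already met when the one before it is completed fails the run):
1. the scroll tile lies released on the eaves tile, its lower edge on the glaze line (x of scroll_tile_tail in the frame of eaves_tile between 0.01 and 0.02 m and y of scroll_tile_tail in the frame of eaves_tile between -0.005 and 0.005 m and z of scroll_tile_tail in the frame of eaves_tile between 0.007 and 0.0135 m and y of scroll_tile_head in the frame of eaves_tile between -0.007 and 0.007 m and x of scroll_tile_head in the frame of eaves_tile above 0.155 m and z of scroll_tile_head in the frame of eaves_tile between 0.005 and 0.015 m and contact force between scroll_tile and the fingers below 0.1 N and linear speed of scroll_tile below 0.01 m/s), for 0.2 s.
2. the crown tile lies released on the scroll tile, its lower edge on the glaze line (all of step 1 and x of crown_tile_tail in the frame of scroll_tile between 0.01 and 0.02 m and y of crown_tile_tail in the frame of scroll_tile between -0.005 and 0.005 m and z of crown_tile_tail in the frame of scroll_tile between 0.007 and 0.0135 m and y of crown_tile_head in the frame of scroll_tile between -0.007 and 0.007 m and x of crown_tile_head in the frame of scroll_tile above 0.155 m and z of crown_tile_head in the frame of scroll_tile between 0.005 and 0.015 m and contact force between crown_tile and the fingers below 0.1 N and linear speed of crown_tile below 0.01 m/s), for 0.2 s.
At the end, for the whole second after the job is handed in: Both tiles lie released and at rest, painted side up, clipped end downhill, lower edge within 5 mm of the glaze line below, lower end within 5 mm and head within 7 mm sideways of the tile below's middle, lower end lifted less than 3.5 mm off that tile, head within 5 mm of its resting height (all of step 2); the robot touches nothing.
It fails at once if a tile is dropped (falls free of the fingers at over 0.45 m/s, about 10 mm of drop) ((linear speed of scroll_tile above 0.45 m/s and contact force between scroll_tile and the fingers below 0.05 N) or (linear speed of crown_tile above 0.45 m/s and contact force between crown_tile and the fingers below 0.05 N)).
It fails at once if a tile is pressed or knocked hard on the run (over 60 N) (contact force between any of scroll_tile, crown_tile and former above 60 N or contact force between crown_tile and scroll_tile above 60 N).
It fails at once if the jar or the blank tile is disturbed (moved by more than 20 mm) (distance of any of pigment_jar, blank_tile from where it was at the start of the episode above 0.02 m).
It also fails if it takes over 62 s, if anything falls off the work surface, if the arm or the gripper's body presses on something with over 40 N, if the wrist force passes 120 N, or if a joint passes its speed limit or range.

## Working session

There is one attempt and no reset: what is moved stays moved. The work goes in short steps, Python scripts to look and compute and a shell command to move; the robot and the scene stay as the last step left them, time stands still between calls to the robot, and variables do not carry over. Pictures are saved under pics/ and viewed, about 8 in all and at most 12, crops included, and the job is handed in when it is done.

```bash
ls; mkdir -p pics
cat > h.py <<'E'
import numpy as np,cv2
from scipy.spatial.transform import Rotation as R
from bench import r,eyes
def pix2world(name,uv,z):
    c=eyes.calibration(name);Rm=np.array(c["R"]);t=np.array(c["t"])
    d=Rm.T@np.array([(uv[0]-c["cx"])/c["fx"],(uv[1]-c["cy"])/c["fy"],1]);o=-Rm.T@t
    return o+d*(z-o[2])/d[2]
def proj(name,X):
    c=eyes.calibration(name);p=np.array(c["R"])@np.array(X)+np.array(c["t"])
    return np.array([c["fx"]*p[0]/p[2]+c["cx"],c["fy"]*p[1]/p[2]+c["cy"]])
E
python3 - <<'E'
from h import *
s=r.read_state();print({k:np.round(s[k],3) for k in ("time","ee_pos","eef_rot","ft_force","width")})
for n in("top","scene"):
    im=eyes.camera(n);cv2.imwrite(f"pics/{n}0.png",im)
    c=eyes.calibration(n);print(n,{k:np.round(v,3).tolist() for k,v in c.items()})
print(eyes.calibration("wrist"))
E
```

```text
pics
{'time': np.float64(0.0), 'ee_pos': array([0.159, 0.604, 0.233]), 'eef_rot': array([ 0.128,  0.992, -0.001, -0.   ]), 'ft_force': array([-0.13 , -0.819,  0.595]), 'width': np.float64(0.087)}
top {'fx': 417.301, 'fy': 417.301, 'cx': 321.915, 'cy': 197.161, 'R': [[0.025, -1.0, 0.012], [-0.999, -0.025, -0.047], [0.047, -0.011, -0.999]], 't': [-0.142, 0.536, 0.963]}
scene {'fx': 498.283, 'fy': 498.283, 'cx': 319.601, 'cy': 202.574, 'R': [[0.058, 0.998, -0.016], [0.836, -0.058, -0.546], [-0.546, 0.018, -0.838]], 't': [0.106, -0.419, 1.579]}
{'fx': 309.70691628693146, 'fy': 309.70691628693146, 'cx': 321.5343755118565, 'cy': 201.7160108208759, 'hand_eye': array([[-4.12629521e-04, -9.55071997e-01, -2.96373598e-01,
         8.26874127e-02],
       [ 9.99999881e-01, -4.70902060e-04,  1.25233486e-04,
        -4.05008469e-04],
       [-2.59169933e-04, -2.96373511e-01,  9.55072078e-01,
        -1.51025910e-01],
       [ 0.00000000e+00,  0.00000000e+00,  0.00000000e+00,
         1.00000000e+00]])}
```

View pics/top0.png

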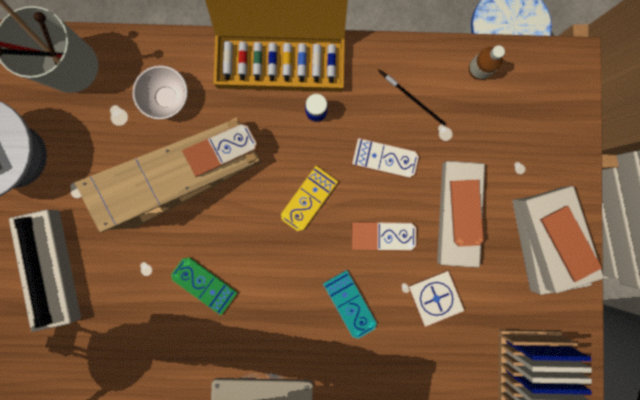

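View pics/scene0.png

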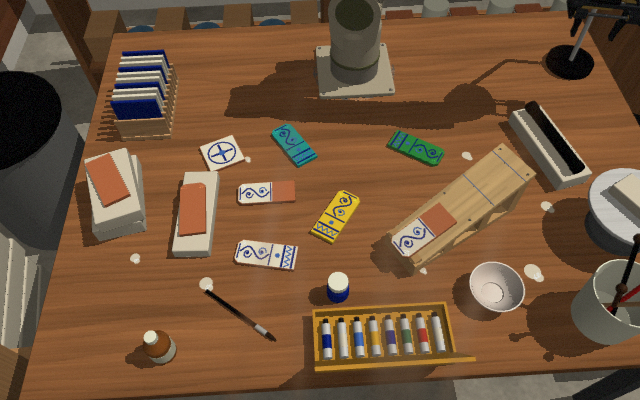

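View crops.

Run:
```python
from h import *
t=cv2.imread("pics/top0.png");s=cv2.imread("pics/scene0.png")
def crop(im,x0,y0,w,h,k):
    c=cv2.resize(im[y0:y0+h,x0:x0+w],None,fx=k,fy=k,interpolation=cv2.INTER_CUBIC)
    for x in range(-(-x0//10)*10,x0+w,10):
        L=x%50==0;cv2.line(c,((x-x0)*k,0),((x-x0)*k,12 if L else 5),(0,255,255),1)
        if x%20==0:cv2.putText(c,str(x),((x-x0)*k,22),0,.35,(0,255,255),1)
    for y in range(-(-y0//10)*10,y0+h,10):
        cv2.line(c,(0,(y-y0)*k),(6,(y-y0)*k),(0,255,255),1)
        if y%20==0:cv2.putText(c,str(y),(8,(y-y0)*k+4),0,.35,(0,255,255),1)
    return c
a=crop(t,345,130,80,125,4);b=crop(s,225,175,80,100,4)
c=crop(t,65,110,200,125,4)
cv2.imwrite("pics/c1.png",cv2.vconcat([c[:,:800],]))
d=crop(s,375,135,170,140,4)
H=max(a.shape[0],b.shape[0]);pad=lambda x:cv2.copyMakeBorder(x,0,H-x.shape[0],0,0,0)
cv2.imwrite("pics/c2.png",cv2.hconcat([pad(a),pad(b)]));cv2.imwrite("pics/c3.png",d)
```

```text
(no output)
```

View pics/c1.png

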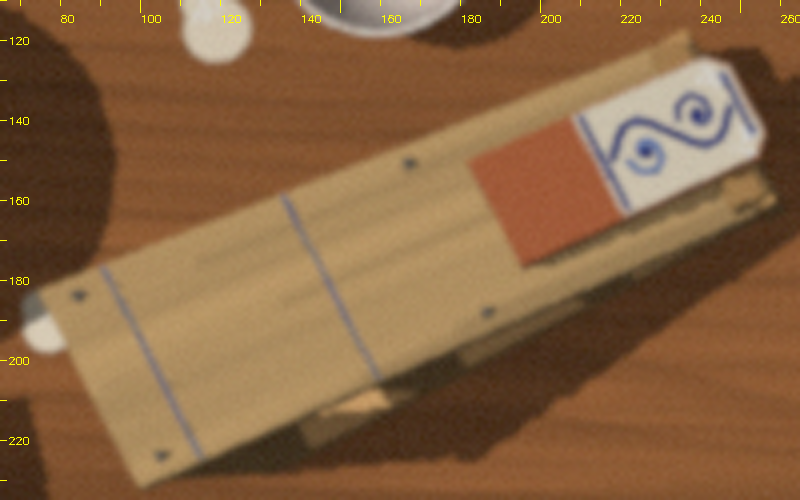

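View pics/c2.png

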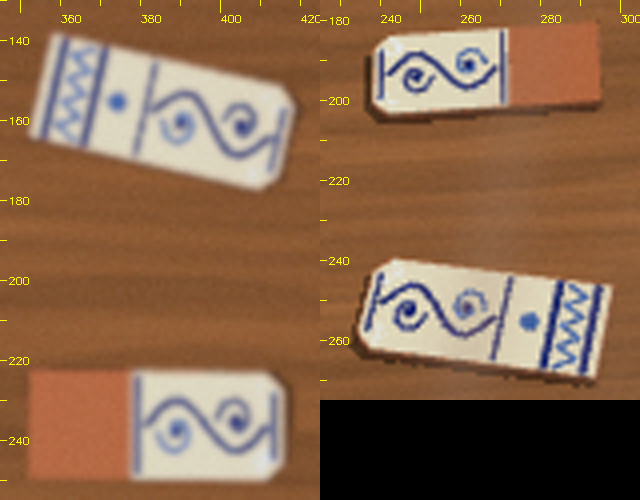

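View pics/c3.png

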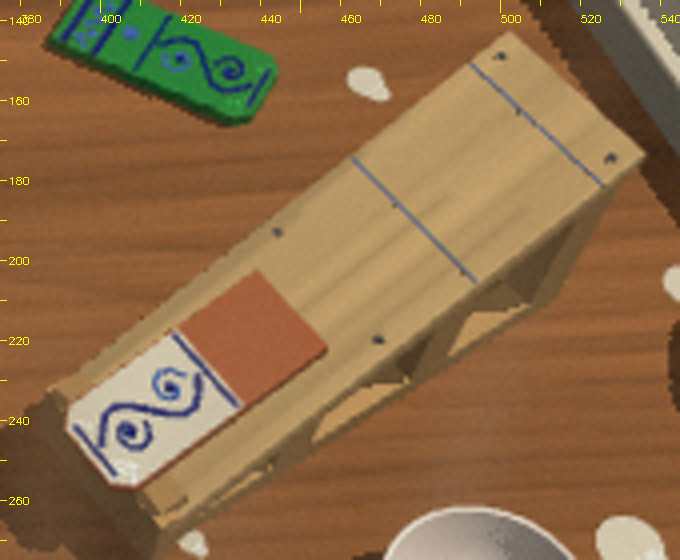

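```bash
cat > fit.py <<'E'
from h import *
from scipy.optimize import least_squares
a=13.7*np.pi/180
tile={"h-":(75,-32,10),"h+":(75,32,10),"g-":(15,-32,10),"g+":(15,32,10),"s-":(-65,-32,10),"s+":(-65,32,10),"t-":(-75,-22,10),"t+":(-75,22,10)}
form={"H-":(164,-55,165),"H+":(164,55,165),"L-":(-165,-55,45),"L+":(-165,55,45)}
def pose(p,pitch):  # x,y,z,yaw ; head up by pitch
    return R.from_euler("ZY",[p[3],-pitch]),p[:3]
def fit(obs,model,pitch,p0,free):
    ks=[(c,k) for c in obs for k in obs[c]]
    def res(q,raw=False):
        p=np.array(p0,float);p[free]=q;Rm,t=pose(p,pitch)
        e=[proj(c,Rm.apply(np.array(model[k])/1000)+t)-obs[c][k] for c,k in ks]
        return np.array(e) if raw else np.ravel(e)
    s=least_squares(res,np.array(p0)[free],loss="soft_l1");p=np.array(p0,float);p[free]=s.x
    e=res(s.x,True)
    print("rms px",{c:(np.sqrt((e[[i for i,q in enumerate(ks) if q[0]==c]]**2).mean()).round(2), e[[i for i,q in enumerate(ks) if q[0]==c]].mean(0).round(2)) for c in obs})
    return p
def T(**k): return k
O={}
O["eaves"]={"top":{"h-":(182,150.5),"h+":(196,176.75),"g-":(208.5,138.75),"g+":(220.3,164.4),"s-":(243,124.25),"s+":(254.5,149.5),"t-":(248.5,128),"t+":(256.75,143.75)},
"scene":{"h+":(439.5,202.25),"h-":(457,222.5),"g+":(419,217.5),"g-":(435,236.75),"s+":(393.75,235.5),"s-":(409.25,256.75),"t+":(391.75,240.5),"t-":(403.75,256.5)}}
O["scroll"]={"top":{"h-":(352,222.75),"h+":(352.25,249.5),"g-":(378,223),"g+":(378,249.5),"s-":(412.5,222.5),"s+":(412.5,250),"t-":(416.5,226),"t+":(416.25,246.5)},
"scene":{"h+":(294.5,180.5),"h-":(295,200.5),"g+":(271.25,182.5),"g-":(271.5,201.5),"s+":(243.75,184.25),"s-":(242.75,203.75),"t+":(239,188),"t-":(238.75,200)}}
O["crown"]={"top":{"h-":(358.75,138.25),"h+":(352.5,163.75),"s-":(414.5,151),"s+":(409.5,177.5),"t-":(418.5,156.25),"t+":(414,175.75)},
"scene":{"h+":(298,245.75),"h-":(294.5,269.25),"s+":(243.75,239.5),"s-":(237.5,262.75),"t+":(238.75,243),"t-":(234.25,258.75)}}
O["former"]={"top":{"H-":(75,182),"H+":(100.75,231.75),"L-":(237,117.5),"L+":(258.75,160.75)},
"scene":{"H+":(502.25,142.5),"H-":(536.25,173.75),"L+":(388,232.5),"L-":(416.25,267.5)}}
if __name__=="__main__":
    P={}
    for n in O:
        m,pi=(form,0) if n=="former" else (tile,a if n=="eaves" else 0)
        for free in ([0,1,3],[0,1,2,3]) if n!="eaves" else ([0,1,2,3],):
            P[n]=fit(O[n],m,pi,[.5,.2,0,np.pi/2+.2],free)
            print(n,P[n].round(4),np.degrees(P[n][3]).round(2))
        if n in("scroll","crown"): P[n]=fit(O[n],m,pi,[.5,.2,0,np.pi/2+.2],[0,1,3])
    f=fit(O["former"],form,0,[.5,.2,0,2.],[0,1,3]);Rm,t=pose(f,0)
    Re,te=pose(P["eaves"],a)
    show=lambda n,X:print(n,(Rm.inv().apply(np.array(X)-t)*1000).round(1))
    show("eaves origin in former",te);show("eaves head",Re.apply([.075,0,0])+te)
    show("eaves head+90,10 (scroll head)",Re.apply([.165,0,.01])+te);show("crown head",Re.apply([.255,0,.02])+te)
    for nm,l in (("c1",{"top":[(135.75,158.75),(159.5,204.5)],"scene":[(494,205.5),(462.5,173.75)]}),("c2",{"top":[(90.5,176.75),(115.25,224.5)],"scene":[(526.25,181.75),(492.5,150.75)]})):
      for c in l:
        z=.10 if nm=="c1" else .15
        for _ in range(20):
            X=np.mean([pix2world(c,u,z) for u in l[c]],0);xf=Rm.inv().apply(X-t)[0];z=.045+(xf+.165)*np.tan(np.radians(20))
        show(nm+c,X)
E
python3 fit.py
```

```text
rms px {'top': (np.float64(0.92), array([-0.94, -0.07])), 'scene': (np.float64(1.15), array([-1.17,  0.19]))}
eaves [0.6352 0.1    0.0657 2.0717] 118.7
rms px {'top': (np.float64(0.77), array([-0.59, -0.69])), 'scene': (np.float64(1.33), array([-1.14, -1.09]))}
scroll [ 0.4529 -0.2756  0.      1.5877] 90.97Traceback (most recent call last):
  File "fit.py", line 33, in <module>
    P[n]=fit(O[n],m,pi,[.5,.2,0,np.pi/2+.2],free)
         ~~~^^^^^^^^^^^^^^^^^^^^^^^^^^^^^^^^^^^^^
  File "fit.py", line 14, in fit
    s=least_squares(res,np.array(p0)[free],loss="soft_l1");p=np.array(p0,float);p[free]=s.x
    return func(*args, **kwargs)
    result = trf(vector_fun.fun, vector_fun.jac, x0, f0, J0, lb, ub, ftol, xtol,
                 gtol, max_nfev, x_scale, loss_function, tr_solver,
                 tr_options.copy(), verbose, callback=callback_wrapped)
    return trf_no_bounds(
        fun, jac, x0, f0, J0, ftol, xtol, gtol, max_nfev, x_scale,
        loss_function, tr_solver, tr_options, verbose, callback=callback)
    J = jac(x)
    self._update_jac()
    ~~~~~~~~~~~~~~~~^^
    self.J =
[... 597 characters left out ...]
f = [f_eval - f0 for f_eval in f_evals]
                                    ^^^^^^^
    f = np.atleast_1d(self.fun(x, *self.args, **self.kwargs))
                      ~~~~~~~~^^^^^^^^^^^^^^^^^^^^^^^^^^^^^^
    return np.atleast_1d(self.fun(x))
                         ~~~~~~~~^^^
    return self.f(x, *self.args, **self.kwargs)
           ~~~~~~^^^^^^^^^^^^^^^^^^^^^^^^^^^^^^
  File "fit.py", line 12, in res
    e=[proj(c,Rm.apply(np.array(model[k])/1000)+t)-obs[c][k] for c,k in ks]
       ~~~~^^^^^^^^^^^^^^^^^^^^^^^^^^^^^^^^^^^^^^^
  File "h.py", line 9, in proj
    c=eyes.calibration(name);p=np.array(c["R"])@np.array(X)+np.array(c["t"])
ValueError: time passes only in moves, steps and waits
```

```bash
python3 - <<'E'
s=open('h.py').read()
s=s.replace("def pix2world","import os,pickle\nif not os.path.exists('cal.pkl'): pickle.dump({n:eyes.calibration(n) for n in ('top','scene','wrist')},open('cal.pkl','wb'))\nCAL=pickle.load(open('cal.pkl','rb'))\ndef pix2world",1).replace("c=eyes.calibration(name)","c=CAL[name]")
open('h.py','w').write(s)
E
python3 fit.py
```

```text
rms px {'top': (np.float64(0.92), array([-0.94, -0.07])), 'scene': (np.float64(1.15), array([-1.17,  0.19]))}
eaves [0.6352 0.1    0.0657 2.0717] 118.7
rms px {'top': (np.float64(0.77), array([-0.59, -0.69])), 'scene': (np.float64(1.33), array([-1.14, -1.09]))}
scroll [ 0.4529 -0.2756  0.      1.5877] 90.97
rms px {'top': (np.float64(0.73), array([-0.77, -0.05])), 'scene': (np.float64(1.05), array([-1.15, -0.07]))}
scroll [ 0.4511 -0.2765 -0.0073  1.5876] 90.96
rms px {'top': (np.float64(0.77), array([-0.59, -0.69])), 'scene': (np.float64(1.33), array([-1.14, -1.09]))}
rms px {'top': (np.float64(1.01), array([-0.62, -0.91])), 'scene': (np.float64(0.92), array([-0.59, -1.04]))}
crown [ 0.6368 -0.2752  0.      1.3693] 78.45
rms px {'top': (np.float64(0.79), array([-0.73, -0.13])), 'scene': (np.float64(0.57), array([-0.67, -0.04]))}
crown [ 0.6359 -0.2763 -0.0069  1.3715] 78.58
rms px {'top': (np.float64(1.01), array([-0.62, -0.91])), 'scene': (np.float64(0.92), array([-0.59, -1.04]))}
rms px {'top': (np.float64(1.1), array([-1.05, -0.86])), 'scene': (np.float64(1.09), array([-1.28, -0.73]))}
former [0.5848 0.1906 0.     2.0877] 119.62
rms px {'top': (np.float64(1.18), array([-1.2 , -0.16])), 'scene': (np.float64(0.74), array([-0.94, -0.03]))}
former [ 0.5838  0.1927 -0.0049  2.0877] 119.61
rms px {'top': (np.float64(1.1), array([-1.05, -0.86])), 'scene': (np.float64(1.09), array([-1.28, -0.73]))}
eaves origin in former [-103.7    1.    65.7]
eaves head [-30.9  -0.2  83.5]
eaves head+90,10 (scroll head) [ 54.2  -1.5 114.5]
crown head [139.2  -2.9 145.6]
c1top [ 51.7   2.7 123.9]
c1scene [ 51.1  -2.2 123.7]
c2top [137.1   2.9 155. ]
c2scene [136.3  -4.5 154.7]
```

```bash
cat > ba.py <<'E'
from fit import *
import pickle
CH={"c1":{"top":[(135.75,158.75),(159.5,204.5)],"scene":[(494,205.5),(462.5,173.75)]},"c2":{"top":[(90.5,176.75),(115.25,224.5)],"scene":[(526.25,181.75),(492.5,150.75)]}}
bd=lambda x:.045+(x+.165)*120/329
def projc(c,X,d):
    C=CAL[c];p=R.from_rotvec(d[:3]).apply(np.array(C["R"])@X+np.array(C["t"]))+d[3:]
    return np.array([C["fx"]*p[0]/p[2]+C["cx"],C["fy"]*p[1]/p[2]+C["cy"]])
def unpack(q):
    f=q[0:3];Rf=R.from_euler("Z",f[2]);tf=np.array([f[0],f[1],0])
    ex,ey,eyaw=q[3:6]   # eaves head edge middle in former frame
    Re=R.from_euler("ZY",[f[2]+eyaw,-a]);te=Rf.apply([ex,ey,bd(ex)])+tf-Re.apply([.075,0,0])
    S=q[6:9];C=q[9:12]
    return dict(former=(Rf,tf),eaves=(Re,te),scroll=(R.from_euler("Z",S[2]),np.array([S[0],S[1],0])),crown=(R.from_euler("Z",C[2]),np.array([C[0],C[1],0])))
def res(q):
    P=unpack(q);D={"top":q[14:20],"scene":q[20:26]};e=[]
    for n in O:
        m=form if n=="former" else tile;Rm,t=P[n]
        for c in O[n]:
            for k in O[n][c]: e.append((projc(c,Rm.apply(np.array(m[k])/1000)+t,D[c])-O[n][c][k])/.5)
    Rm,t=P["former"]
    for i,n in enumerate(CH):
        for c in CH[n]:
            for j,u in enumerate(CH[n][c]):
                x=q[12+i];e.append((projc(c,Rm.apply([x,(-.055,.055)[j],bd(x)])+t,D[c])-u)/.5)
    return np.concatenate([np.ravel(e),q[14:26]/np.tile([.002]*6,2)])
if __name__=="__main__":
    q0=np.r_[.585,.19,2.088,-.03,0,0,.453,-.276,1.588,.637,-.275,1.37,.051,.137,np.zeros(12)]
    s=least_squares(res,q0,loss="soft_l1");q=s.x;cov=np.sqrt(np.diag(np.linalg.inv(s.jac.T@s.jac)))
    print("rms px",np.sqrt((s.fun[:-12]**2).mean())*.5)
    for n,i in(("former",0),("eaves",3),("scroll",6),("crown",9),("chalk",12)):print(n,q[i:i+3].round(4),"sd",cov[i:i+3].round(4))
    print("cam",q[14:20].round(4),q[20:26].round(4))
    P=unpack(q);Re,te=P["eaves"];print("eaves org",te.round(4),"yaw",np.degrees(q[2]+q[5]))
    pickle.dump(q,open("q.pkl","wb"))
    for n,X in (("scroll target",[.09,0,.01]),("crown target",[.18,0,.02]),("scroll head",[.165,0,.01])):
        X=Re.apply(X)+te;print(n,X.round(4),"in former",(P["former"][0].inv().apply(X-P["former"][1])*1000).round(1))
    e=s.fun[:-12].reshape(-1,2)*.5;print(e.round(1).tolist())
E
python3 ba.py
```

```text
rms px 0.6173581075178282
former [0.5832 0.1912 2.0851] sd [0.0024 0.0026 0.0033]
eaves [-0.034  -0.0003 -0.0098] sd [0.0007 0.0008 0.0074]
scroll [ 0.4522 -0.2754  1.5874] sd [0.0025 0.0026 0.0067]
crown [ 0.636  -0.2759  1.3715] sd [0.0024 0.0025 0.0067]
chalk [ 0.0514  0.1368 -0.0005] sd [0.0008 0.0007 0.0019]
cam [-0.0005  0.0005 -0.0004  0.0011  0.0006  0.0011] [-0.0018  0.0011  0.0007  0.0012  0.0013  0.001 ]
eaves org [0.6354 0.098  0.075 ] yaw 118.90614673599433
scroll target [0.5943 0.1725 0.1061] in former [-21.8  -0.4 106.1]
crown target [0.5532 0.2469 0.1371] in former [ 63.3  -1.2 137.1]
scroll head [0.5591 0.2363 0.1238] in former [ 51.1  -1.1 123.8]
[[-0.0, -0.7], [-0.5, -0.4], [-0.3, -0.1], [1.2, 0.2], [-1.3, -0.0], [0.4, 0.1], [-0.7, -1.6], [0.1, 0.1], [-0.1, -0.1], [0.3, -0.9], [0.1, -0.8], [1.5, -0.2], [-1.9, 0.6], [-0.7, -0.1], [-0.8, 1.2], [-1.3, -0.6], [0.5, -0.5], [0.2, 0.2], [0.1, -0.5], [0.0, 0.3], [-0.5, 0.2], [-0.4, 0.1], [-0.2, 1.0], [0.1, -0.7], [0.0, -0.0], [0.7, -0.2], [1.0, -0.5], [1.3, 0.4], [-1.4, -0.1], [-0.6, 0.3], [-0.4, -0.6], [-0.4, 1.2], [-0.8, -0.1], [-0.4, 0.6], [1.1, 0.3], [0.4, 0.0], [0.3, 0.1], [0.9, -1.4], [0.9, 0.5], [0.1, 0.4], [-0.2, 0.1], [0.2, -0.1], [-0.0, -0.3], [0.4, -0.3], [0.4, 0.1], [-0.1, -0.2], [-1.2, 1.4], [-0.6, 0.5], [-0.1, 0.4], [-0.1, -0.1], [-0.4, 0.5], [0.0, 0.1], [-0.0, -0.4], [0.4, 0.6], [1.0, 0.4], [0.3, 0.1], [0.1, -0.6], [0.3, 0.4], [-0.0, -0.3], [0.1, -0.3]]
```

```bash
for i in 1 2 3; do python3 -m inch '{"translation":[[0.5,-0.5,0],[1,-1,0],[1,-1,0]],"rot":[[0,0,-0.07],[0,0,-0.138],[0,0,-0.138]],"jaw":[87,87,87]}' 20 | tail -c 400; done
for i in 1 2 3 4 5; do python3 -m inch '{"translation":[[0,-0.5,0],[0,-1,0],[0,-1,0]],"rot":[[0,0,-0.07],[0,0,-0.138],[0,0,-0.138]],"jaw":[87,87,87]}' | tail -c 400; done
```

```text
time: 0.4
ee_pos: [0.2605, 0.502, 0.2324]
eef_rot: [0.201, 0.98, -0.001, 0.0]
ft_force: [1.6, 0.1, 0.6]
width: 0.0871
time: 0.7
ee_pos: [0.362, 0.3997, 0.2323]
eef_rot: [0.273, 0.962, -0.001, 0.0]
ft_force: [0.5, 0.4, -0.0]
width: 0.0872
time: 1.0
ee_pos: [0.4634, 0.2974, 0.2322]
eef_rot: [0.343, 0.939, -0.001, 0.0]
ft_force: [1.1, 1.6, -0.5]
width: 0.0872
time: 1.3
ee_pos: [0.4644, 0.1903, 0.2322]
eef_rot: [0.416, 0.91, -0.002, 0.0]
ft_force: [-0.7, 0.7, -1.0]
width: 0.0873
time: 1.6
ee_pos: [0.4645, 0.0846, 0.2323]
eef_rot: [0.484, 0.875, -0.002, 0.0]
ft_force: [0.4, 0.4, -0.3]
width: 0.0869
time: 1.9
ee_pos: [0.4641, -0.021, 0.2325]
eef_rot: [0.55, 0.835, -0.003, 0.0]
ft_force: [-0.5, 0.8, 0.3]
width: 0.0872
time: 2.2
ee_pos: [0.4635, -0.1264, 0.2327]
eef_rot: [0.612, 0.791, -0.003, 0.001]
ft_force: [0.7, -0.2, -0.4]
width: 0.0872
time: 2.5
ee_pos: [0.4624, -0.2317, 0.233]
eef_rot: [0.671, 0.742, -0.004, 0.001]
ft_force: [-1.2, 0.7, -0.4]
width: 0.0871
```

```bash
python3 -m inch '{"translation":[[-0.05,-0.2,-0.4],[-0.1,-0.43,-0.8],[-0.1,-0.43,-1],[-0.1,-0.43,-1],[-0.1,-0.43,-1]],"rot":[[0,0,-0.05],[0,0,-0.08],[0,0,-0.08],[0,0,-0.08],[0,0,-0.08]],"jaw":[87,87,87,87,87]}'
cat >> h.py <<'E'
def wproj(X,p,q):
    H=CAL["wrist"]["hand_eye"];c=CAL["wrist"];t=R.from_quat(q).inv().apply(np.array(X)-p)
    v=H[:3,:3].T@(t-H[:3,3]);th=np.arctan2(np.hypot(v[0],v[1]),v[2]);h=np.hypot(v[0],v[1])+1e-12
    return np.array([c["cx"]+c["fx"]*th*v[0]/h,c["cy"]+c["fy"]*th*v[1]/h])
def wray(uv,p,q,z):
    H=CAL["wrist"]["hand_eye"];c=CAL["wrist"];d=(np.array(uv)-[c["cx"],c["cy"]])/c["fx"];th=np.hypot(*d)
    v=np.r_[d/th*np.sin(th),np.cos(th)];Rm=R.from_quat(q);o=Rm.apply(H[:3,3])+p;w=Rm.apply(H[:3,:3]@v)
    return o+w*(z-o[2])/w[2]
E
cat > wv.py <<'E'
import sys,pickle
from ba import *
def wshot(name,objs,k=2,box=None,Px=None):
    s=r.read_state();p,q=np.array(s["ee_pos"]),s["eef_rot"];im=eyes.camera("wrist");cv2.imwrite(f"pics/{name}_raw.png",im)
    P=Px or unpack(pickle.load(open("q.pkl","rb")))
    pickle.dump((p,q),open(f"pics/{name}.pkl","wb"))
    x0,y0,w,h=box or (120,0,400,300);v=cv2.resize(im[y0:y0+h,x0:x0+w],None,fx=k,fy=k,interpolation=cv2.INTER_CUBIC)
    for o in objs:
        Rm,t=P[o]
        for kk in tile:
            u=wproj(Rm.apply(np.array(tile[kk])/1000)+t,p,q);print(o,kk,u.round(1));cv2.drawMarker(v,tuple(int(i) for i in (u-[x0,y0])*k),(0,255,0),cv2.MARKER_CROSS,8,1)
    cv2.imwrite(f"pics/{name}.png",v);print(p.round(4),np.round(q,4),s["time"])
E
python3 -c "
from wv import *
wshot('w1',['scroll'])"
```

```text
time: 3.0
ee_pos: [0.4531, -0.2738, 0.1334]
eef_rot: [0.701, 0.713, -0.004, 0.001]
ft_force: [-0.4, -0.0, 0.5]
width: 0.0869
scroll h- [358.1 118.4]
scroll h+ [285.2 118.4]
scroll g- [356.5 184.4]
scroll g+ [286.6 184.2]
scroll s- [353.3 261.7]
scroll s+ [289.7 261.5]
scroll t- [343.1 270.3]
scroll t+ [299.9 270.2]
[ 0.4531 -0.2738  0.1334] [ 0.7007  0.7134 -0.004   0.0011] 3.0
```

View pics/w1.png

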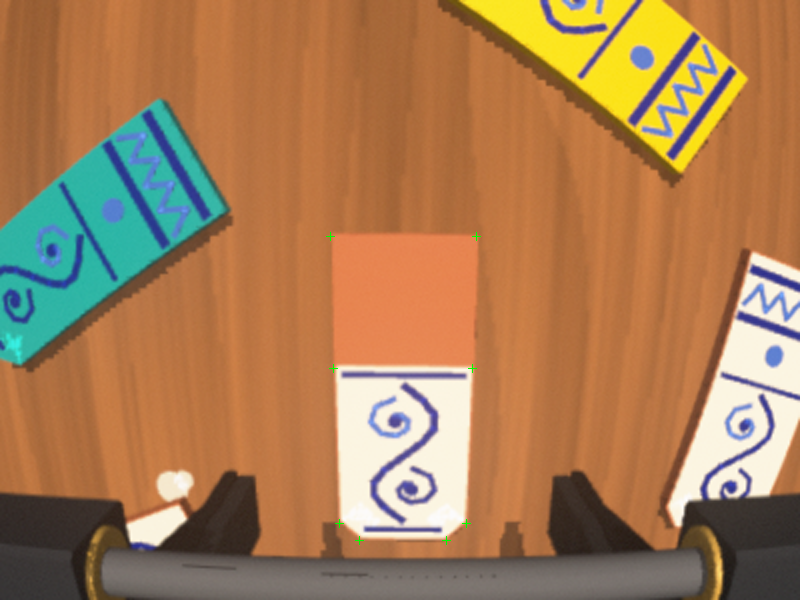

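```bash
python3 -m inch '{"translation":[[-0.01,-0.007,-0.4],[-0.01,-0.007,-0.8],[-0.01,-0.007,-1],[-0.01,-0.007,-1],[-0.01,-0.007,-1]],"rot":[[0.007,-0.004,0],[0.007,-0.004,0],[0.007,-0.004,0],[0.007,-0.004,0],[0.007,-0.004,0]],"jaw":[87,87,87,87,87]}' 25
python3 -c "
from h import *
s=r.read_state();print(np.round(s['ee_pos'],4),np.round(s['eef_rot'],4))"
```

```text
time: 3.55
ee_pos: [0.4538, -0.2747, 0.0357]
eef_rot: [0.7, 0.714, 0.001, 0.001]
ft_force: [0.6, -0.5, -0.3]
width: 0.0872
[ 0.4538 -0.2747  0.0357] [0.7003 0.7138 0.001  0.0015]
```

```bash
python3 -m inch '{"translation":[[-0.015,0.002,-0.1],[-0.015,0.002,-0.18],[-0.015,0.002,-0.22],[-0.015,0.002,-0.22],[-0.015,0.002,-0.22]],"rot":[[0,0,0],[0,0,0],[0,0,0],[0,0,0],[0,0,0]],"jaw":[87,87,87,87,87]}' 25
python3 -m inch '{"translation":[[0,0,0],[0,0,0],[0,0,0],[0,0,0],[0,0,0],[0,0,0],[0,0,0],[0,0,0]],"rot":[[0,0,0],[0,0,0],[0,0,0],[0,0,0],[0,0,0],[0,0,0],[0,0,0],[0,0,0]],"jaw":[60,55,55,55,55,55,55,55]}' 25
```

```text
time: 4.05
ee_pos: [0.4523, -0.2746, 0.0138]
eef_rot: [0.7, 0.714, 0.001, 0.001]
ft_force: [-0.4, -0.4, 0.7]
width: 0.0869
time: 4.85
ee_pos: [0.4523, -0.2746, 0.0138]
eef_rot: [0.7, 0.714, 0.001, 0.002]
ft_force: [-0.3, -0.9, 2.0]
width: 0.0635
```

```bash
python3 -m inch '{"translation":[[0,0,0.1],[0,0,0.4],[0,0,0.8],[0,0,1],[0,0,1]],"rot":[[0,0,0],[0,0,0],[0,0,0],[0,0,0],[0,0,0]],"jaw":[55,55,55,55,55]}' 25
python3 -m inch '{"translation":[[0,0,0.4],[0,0,0.8],[0,0,1],[0,0,1]],"rot":[[0,0,0],[0,0,0],[0,0,0],[0,0,0]],"jaw":[55,55,55,55]}' 
for i in 1 2 3 4 5; do python3 -m inch '{"translation":[[0.1,0.3,0],[0.19,0.6,0],[0.28,0.9,0],[0.28,0.9,0]],"rot":[[0,0,0.03],[0,0,0.06],[0,0,0.094],[0,0,0.094]],"jaw":[55,55,55,55]}' |sed -n '2,3p'; done
cat > goal.py <<'E'
from ba import *
def go(X,yaw,pitch=a,h=.0138,up=0,ox=0):
    s=r.read_state();p=np.array(s["ee_pos"]);Rc=R.from_quat(s["eef_rot"])
    Rt=R.from_euler("ZY",[yaw,-pitch]);Rg=Rt*R.from_euler("X",np.pi)
    t=np.array(X)+Rt.apply([ox,0,h])+[0,0,up]
    print("now",p.round(4),"w",round(s["width"],4),"f",np.round(s["ft_force"],1),"t",s["time"]);print("trans",((t-p)/.1).round(3).tolist(),"rot",((Rg*Rc.inv()).as_rotvec()/np.radians(60)).round(4).tolist())
E
python3 -c "
from goal import *
go([.5943,.1725,.1061],np.radians(119.2),up=.06)"
```

```text
time: 5.35
ee_pos: [0.4537, -0.2755, 0.1169]
eef_rot: [0.7, 0.714, 0.002, 0.004]
ft_force: [-0.0, -0.0, -1.8]
width: 0.0639
time: 5.75
ee_pos: [0.4546, -0.276, 0.2189]
eef_rot: [0.7, 0.714, 0.003, 0.005]
ft_force: [-0.0, -0.4, -2.6]
width: 0.0636
ee_pos: [0.4832, -0.1809, 0.2168]
eef_rot: [0.662, 0.75, 0.003, 0.003]
ee_pos: [0.5114, -0.0863, 0.2147]
eef_rot: [0.621, 0.784, 0.003, 0.002]
ee_pos: [0.5401, 0.0098, 0.2137]
eef_rot: [0.578, 0.816, 0.003, 0.001]
ee_pos: [0.5683, 0.1058, 0.2127]
eef_rot: [0.534, 0.846, 0.003, -0.0]
ee_pos: [0.5959, 0.2013, 0.2113]
eef_rot: [0.488, 0.873, 0.003, -0.001]
now [0.5959 0.2013 0.2113] w 0.0636 f [-0.4 -0.  -2.5] t 7.75
trans [-0.0, -0.317, -0.318] rot [0.1905, 0.1166, -0.039]
```

```bash
python3 -m inch '{"translation":[[0,-0.15,-0.1],[0,-0.317,-0.25],[0,-0.317,-0.318],[0,-0.317,-0.318],[0,-0.317,-0.318]],"rot":[[0.095,0.058,-0.02],[0.19,0.117,-0.039],[0.19,0.117,-0.039],[0.19,0.117,-0.039],[0.19,0.117,-0.039]],"jaw":[55,55,55,55,55]}' >/dev/null
python3 -c "
from goal import *
go([.5943,.1725,.1061],np.radians(119.2),up=.02)"
```

```text
now [0.5957 0.1701 0.1794] w 0.0637 f [-0.2  0.3 -2.5] t 8.25
trans [0.002, -0.004, -0.399] rot [0.001, -0.0006, -0.0007]
```

```bash
python3 -m inch '{"translation":[[0,0,-0.2],[0,0,-0.4],[0,0,-0.4],[0,0,-0.4]],"rot":[[0,0,0],[0,0,0],[0,0,0],[0,0,0]],"jaw":[55,55,55,55]}' >/dev/null
cat > tv.py <<'E'
from goal import *
q=pickle.load(open("q.pkl","rb"));D={"top":q[14:20],"scene":q[20:26]}
def held(h=.0138,ox=0):
    s=r.read_state();Rt=R.from_quat(s["eef_rot"])*R.from_euler("X",np.pi);return Rt,np.array(s["ee_pos"])-Rt.apply([ox,0,h])
def shot(name,poses,boxes):
    out=[]
    for c,(x0,y0,w,h,k) in boxes.items():
        im=eyes.camera(c);cv2.imwrite(f"pics/{name}_{c}_raw.png",im);v=cv2.resize(im[y0:y0+h,x0:x0+w],None,fx=k,fy=k,interpolation=cv2.INTER_CUBIC)
        for (Rm,t),col in poses:
            for kk in tile:
                u=projc(c,Rm.apply(np.array(tile[kk])/1000)+t,D[c]);cv2.drawMarker(v,tuple(int(i) for i in (u-[x0,y0])*k),col,cv2.MARKER_CROSS,7,1)
        out.append(v)
    H=max(o.shape[0] for o in out);cv2.imwrite(f"pics/{name}.png",cv2.hconcat([cv2.copyMakeBorder(o,0,H-o.shape[0],0,0,0) for o in out]))
E
python3 -c "
from tv import *
go([.5943,.1725,.1061],np.radians(119.2))
shot('p1',[(held(),(0,255,0)),(unpack(q)['eaves'],(255,255,0))],{'top':(125,105,140,120,3),'scene':(380,130,125,140,3)})"
```

```text
now [0.5956 0.1711 0.1403] w 0.064 f [-0.5 -0.  -1.3] t 8.65
trans [0.003, -0.015, -0.208] rot [0.0008, -0.0002, -0.0023]
```

View pics/p1.png

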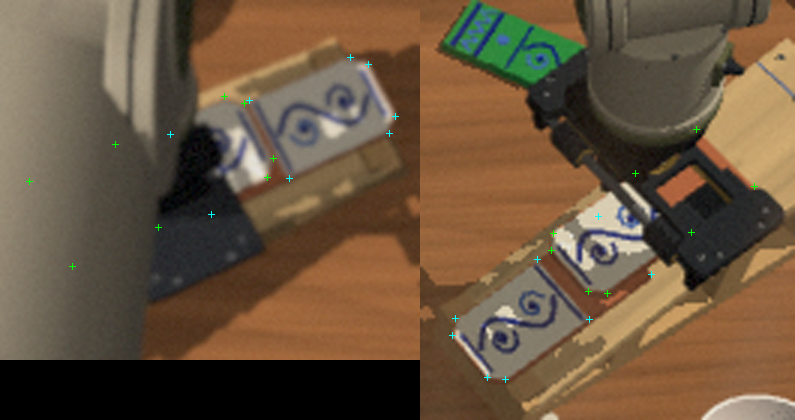

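```bash
python3 -m inch '{"translation":[[0,-0.01,-0.07],[0,-0.015,-0.14],[0,-0.015,-0.18],[0,-0.015,-0.18],[0,-0.015,-0.18]],"rot":[[0,0,0],[0,0,-0.002],[0,0,-0.002],[0,0,-0.002],[0,0,-0.002]],"jaw":[55,55,55,55,55]}' >/dev/null
python3 -c "
from goal import *
go([.5943,.1725,.1061],np.radians(119.2))"
```

```text
now [0.5963 0.1692 0.1229] w 0.0634 f [-1.1  0.5 -2.2] t 9.25
trans [-0.004, 0.005, -0.034] rot [0.0005, 0.0011, 0.0006]
```

```bash
python3 -m inch '{"translation":[[-0.004,0.005,-0.01],[-0.004,0.005,-0.02],[-0.004,0.005,-0.025],[-0.004,0.005,-0.025]],"rot":[[0,0,0],[0,0,0],[0,0,0],[0,0,0]],"jaw":[55,55,55,55]}' >/dev/null
python3 -c "
from goal import *
go([.5943,.1725,.1061],np.radians(119.2))"
python3 -m inch '{"translation":[[0,0,-0.005],[0,0,-0.01],[0,0,-0.015],[0,0,-0.015]],"rot":[[0,0,0],[0,0,0],[0,0,0],[0,0,0]],"jaw":[55,55,55,55]}' >/dev/null
python3 -c "
from goal import *
go([.5943,.1725,.1061],np.radians(119.2))"
```

```text
now [0.5959 0.1697 0.1203] w 0.0638 f [-0.1  0.2 -1.4] t 9.65
trans [0.0, -0.0, -0.008] rot [0.0005, 0.0011, 0.0005]
now [0.5959 0.1697 0.119 ] w 0.0637 f [ 0.1  1.  -0. ] t 10.05
trans [0.0, -0.0, 0.005] rot [0.0004, 0.0011, 0.0006]
```

```bash
python3 -m inch '{"translation":[[0,0,-0.005],[0,0,-0.01],[0,0,-0.01],[0,0,-0.01]],"rot":[[0,0,0],[0,0,0],[0,0,0],[0,0,0]],"jaw":[55,55,55,55]}'
python3 -c "
from tv import *
shot('p2',[(held(),(0,255,0)),(unpack(q)['eaves'],(255,255,0))],{'scene':(385,170,90,95,6)})"
```

```text
time: 10.45
ee_pos: [0.5959, 0.1697, 0.1189]
eef_rot: [0.503, 0.856, 0.061, -0.102]
ft_force: [-4.3, -0.4, 6.8]
width: 0.0635
```

View pics/p2.png

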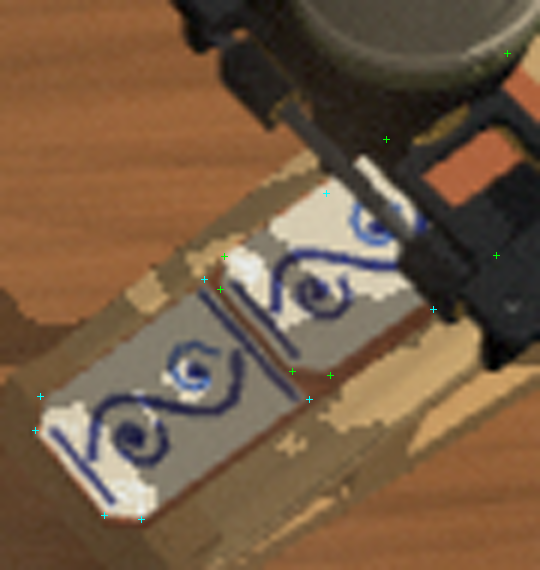

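```bash
python3 -m inch '{"translation":[[0,0,0],[0,0,0],[0,0,0],[0,0,0],[0,0,0],[0,0,0]],"rot":[[0,0,0],[0,0,0],[0,0,0],[0,0,0],[0,0,0],[0,0,0]],"jaw":[66,70,76,82,87,87]}'
python3 -m inch '{"translation":[[-0.02,0.04,0.15],[-0.05,0.09,0.4],[-0.08,0.15,0.7],[-0.1,0.2,1],[-0.1,0.2,1],[-0.1,0.2,1]],"rot":[[0,0,0],[0,0,0],[0,0,0],[0,0,0],[0,0,0],[0,0,0]],"jaw":[87,87,87,87,87,87]}'
python3 - <<'E'
from wv import *
P=unpack(pickle.load(open("q.pkl","rb")));Re,te=P["eaves"];P["goal"]=(Re,Re.apply([.09,0,.01])+te)
wshot('w2',['eaves','goal'],2,(120,0,400,300),Px=P)
E
```

```text
time: 11.1
ee_pos: [0.5959, 0.1697, 0.1188]
eef_rot: [0.503, 0.856, 0.061, -0.102]
ft_force: [0.4, -0.3, 0.4]
width: 0.0851
time: 11.7
ee_pos: [0.5862, 0.1901, 0.2202]
eef_rot: [0.502, 0.856, 0.062, -0.102]
ft_force: [-1.6, -1.1, -1.3]
width: 0.0868
eaves h- [353.6 265.9]
eaves h+ [286.1 265.6]
eaves g- [350.5 315.4]
eaves g+ [288.9 315.1]
eaves s- [346.7 366.3]
eaves s+ [292.5 366.1]
eaves t- [337.9 371.8]
eaves t+ [301.2 371.7]
goal h- [359.2 174.7]
goal h+ [281.2 174.4]
goal g- [356.3 241.6]
goal g+ [283.6 241.3]
goal s- [351.8 313.7]
goal s+ [287.6 313.5]
goal t- [341.5 321.5]
goal t+ [297.9 321.3]
[0.5862 0.1901 0.2202] [ 0.5023  0.8565  0.0616 -0.1017] 11.7
```

View pics/w2.png

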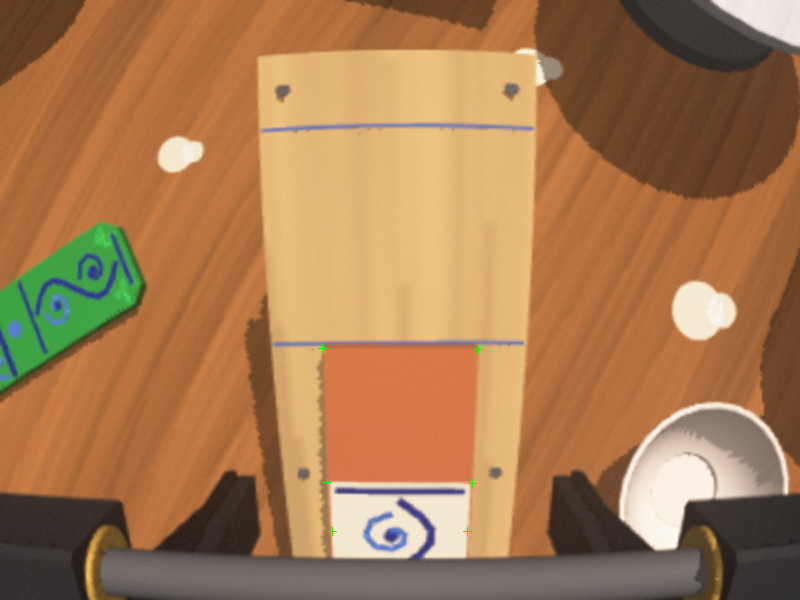

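```bash
python3 -m inch '{"translation":[[0.02,-0.2,0],[0.05,-0.5,0],[0.1,-0.93,0],[0.1,-0.93,0]],"rot":[[-0.1,-0.055,0],[-0.199,-0.111,0],[-0.199,-0.111,0],[-0.199,-0.111,0]],"jaw":[87,87,87,87]}' | sed -n 2,3p
for i in 1 2 3 4; do python3 -m inch '{"translation":[[0.04,-0.4,0],[0.08,-0.8,0],[0.1,-0.93,0],[0.1,-0.93,0]],"rot":[[0,0,-0.08],[0,0,-0.17],[0,0,-0.17],[0,0,-0.17]],"jaw":[87,87,87,87]}' |sed -n '2,3p'; done
python3 -c "
from goal import *
go([.636,-.2759,0],1.3715,pitch=0,h=.133)"
```

```text
ee_pos: [0.5956, 0.0906, 0.2186]
eef_rot: [0.509, 0.861, -0.001, 0.001]
ee_pos: [0.6052, -0.0055, 0.218]
eef_rot: [0.585, 0.811, -0.002, 0.001]
ee_pos: [0.615, -0.0995, 0.2175]
eef_rot: [0.655, 0.756, -0.002, 0.0]
ee_pos: [0.625, -0.1926, 0.2169]
eef_rot: [0.719, 0.695, -0.003, -0.0]
ee_pos: [0.6352, -0.2852, 0.2162]
eef_rot: [0.778, 0.628, -0.003, -0.001]
now [ 0.6352 -0.2852  0.2162] w 0.0872 f [-0.1  0.3 -0.8] t 13.75
trans [0.008, 0.093, -0.832] rot [0.0019, -0.0055, 0.0119]
```

```bash
python3 -m inch '{"translation":[[0.008,0.05,-0.3],[0.008,0.093,-0.6],[0.008,0.093,-0.83],[0.008,0.093,-0.83],[0.008,0.093,-0.83]],"rot":[[0,0,0],[0.002,-0.0055,0.012],[0.002,-0.0055,0.012],[0.002,-0.0055,0.012],[0.002,-0.0055,0.012]],"jaw":[87,87,87,87,87]}' >/dev/null
python3 -c "
from wv import *
wshot('w3',['crown'],2,(220,60,200,230))
from goal import go
go([.636,-.2759,0],1.3715,pitch=0,h=.0335)"
```

```text
crown h- [358.  120.8]
crown h+ [285.5 120.6]
crown g- [356.3 186.4]
crown g+ [286.7 186.2]
crown s- [353.  263.6]
crown s+ [289.6 263.4]
crown t- [342.8 272.2]
crown t+ [299.7 272.1]
[ 0.6369 -0.2734  0.1338] [ 7.728e-01  6.347e-01  5.000e-04 -4.000e-04] 14.25
now [ 0.6371 -0.2744  0.1347] w 0.0869 f [-0.5 -0.2  0.3] t 14.3
trans [-0.011, -0.015, -1.012] rot [-0.0002, 0.0016, -0.0026]
```

View pics/w3.png

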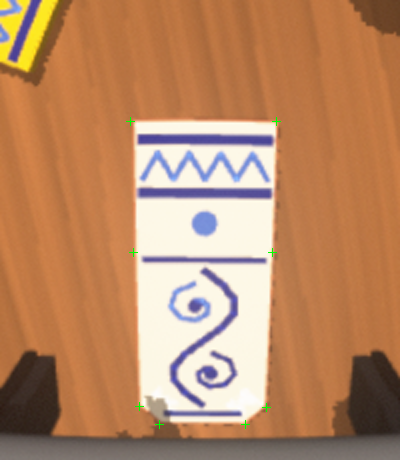

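```bash
python3 -m inch '{"translation":[[-0.01,-0.015,-0.4],[-0.01,-0.015,-0.8],[-0.01,-0.015,-1],[-0.01,-0.015,-1],[-0.01,-0.015,-1]],"rot":[[0,0,0],[0,0,-0.002],[0,0,-0.002],[0,0,-0.002],[0,0,-0.002]],"jaw":[87,87,87,87,87]}' 25 >/dev/null
python3 -c "
from goal import *
go([.636,-.2759,0],1.3715,pitch=0,h=.0138)"
```

```text
now [ 0.6373 -0.2761  0.0368] w 0.0872 f [-0.8 -1.1  1.2] t 14.8
trans [-0.013, 0.002, -0.23] rot [0.0005, 0.0036, -0.0011]
```

```bash
python3 -m inch '{"translation":[[-0.013,0.002,-0.1],[-0.013,0.002,-0.18],[-0.013,0.002,-0.228],[-0.013,0.002,-0.228],[-0.013,0.002,-0.228]],"rot":[[0,0.003,0],[0,0.003,0],[0,0.003,0],[0,0.003,0],[0,0.003,0]],"jaw":[87,87,87,87,87]}' 25
python3 -m inch '{"translation":[[0,0,0],[0,0,0],[0,0,0],[0,0,0],[0,0,0],[0,0,0],[0,0,0],[0,0,0]],"rot":[[0,0,0],[0,0,0],[0,0,0],[0,0,0],[0,0,0],[0,0,0],[0,0,0],[0,0,0]],"jaw":[60,55,55,55,55,55,55,55]}' 25
python3 -c "
from goal import *
go([.636,-.2759,0],1.3715,pitch=0,h=.0138)"
```

```text
time: 15.3
ee_pos: [0.6359, -0.2759, 0.014]
eef_rot: [0.774, 0.634, 0.0, 0.0]
ft_force: [0.3, -0.4, -0.0]
width: 0.087
time: 16.1
ee_pos: [0.636, -0.2759, 0.0141]
eef_rot: [0.774, 0.634, 0.0, 0.0]
ft_force: [0.6, 0.5, 1.4]
width: 0.0633
now [ 0.636  -0.2759  0.0141] w 0.0633 f [0.6 0.5 1.4] t 16.1
trans [-0.0, 0.0, -0.003] rot [0.0005, 0.0007, -0.0011]
```

```bash
python3 -m inch '{"translation":[[0,0,0.1],[0,0,0.4],[0,0,0.8],[0,0,1],[0,0,1]],"rot":[[0,0,0],[0,0,0],[0,0,0],[0,0,0],[0,0,0]],"jaw":[55,55,55,55,55]}' 25 |sed -n 2p
python3 -m inch '{"translation":[[0,0,0.4],[0,0,0.8],[0,0,1],[0,0,1]],"rot":[[0,0,0],[0,0,0],[0,0,0],[0,0,0]],"jaw":[55,55,55,55]}' |sed -n 2p
for i in 1 2 3 4 5 6; do python3 -m inch '{"translation":[[-0.05,0.3,0.02],[-0.1,0.6,0.04],[-0.14,0.86,0.06],[-0.14,0.86,0.06]],"rot":[[0,0,0.04],[0,0,0.08],[0,0,0.112],[0,0,0.112]],"jaw":[55,55,55,55]}' |sed -n '2,3p'; done
python3 -c "
from goal import *
go([.5532,.2469,.1371],np.radians(119.1),h=.0141,up=.06)"
```

```text
ee_pos: [0.6375, -0.277, 0.1182]
ee_pos: [0.6382, -0.2777, 0.2205]
ee_pos: [0.6242, -0.1863, 0.2242]
eef_rot: [0.733, 0.68, 0.003, 0.002]
ee_pos: [0.6099, -0.0956, 0.2283]
eef_rot: [0.689, 0.724, 0.003, 0.0]
ee_pos: [0.5954, -0.0056, 0.2327]
eef_rot: [0.644, 0.765, 0.003, -0.001]
ee_pos: [0.5807, 0.0838, 0.2371]
eef_rot: [0.596, 0.803, 0.002, -0.003]
ee_pos: [0.5659, 0.1736, 0.2422]
eef_rot: [0.545, 0.838, 0.002, -0.004]
ee_pos: [0.5503, 0.2653, 0.2478]
eef_rot: [0.492, 0.871, 0.002, -0.004]
now [0.5503 0.2653 0.2478] w 0.0637 f [-0.5 -0.  -1.1] t 19.4
trans [0.045, -0.213, -0.37] rot [0.1896, 0.1094, -0.0333]
```

```bash
python3 -m inch '{"translation":[[0.02,-0.1,-0.1],[0.045,-0.213,-0.2],[0.045,-0.213,-0.37],[0.045,-0.213,-0.37],[0.045,-0.213,-0.37]],"rot":[[0.095,0.055,-0.017],[0.19,0.109,-0.033],[0.19,0.109,-0.033],[0.19,0.109,-0.033],[0.19,0.109,-0.033]],"jaw":[55,55,55,55,55]}' >/dev/null
python3 -m inch '{"translation":[[0,0,-0.2],[0,0,-0.4],[0,0,-0.4],[0,0,-0.4]],"rot":[[0,0,0],[0,0,0],[0,0,0],[0,0,0]],"jaw":[55,55,55,55]}' >/dev/null
python3 -c "
from goal import *
go([.5532,.2469,.1371],np.radians(119.1),h=.0141,up=.004)"
```

```text
now [0.5545 0.246  0.172 ] w 0.0637 f [-0.1  0.7 -1.6] t 20.3
trans [0.003, -0.021, -0.172] rot [-0.0003, 0.0006, -0.0032]
```

```bash
python3 -m inch '{"translation":[[0.002,-0.015,-0.07],[0.002,-0.021,-0.14],[0.002,-0.021,-0.17],[0.002,-0.021,-0.17],[0.002,-0.021,-0.17]],"rot":[[0,0,0],[0,0,-0.003],[0,0,-0.003],[0,0,-0.003],[0,0,-0.003]],"jaw":[55,55,55,55,55]}' >/dev/null
python3 -c "
from tv import *
go([.5532,.2469,.1371],np.radians(119.1),h=.0141)
Re,te=unpack(q)['eaves']
shot('p3',[(held(.0141),(0,255,0)),((Re,Re.apply([.09,0,.01])+te),(255,255,0))],{'scene':(410,135,110,105,5)})"
```

```text
now [0.5548 0.244  0.1551] w 0.0636 f [ 0.7 -0.  -1.1] t 20.8
trans [0.0, 0.0, -0.043] rot [-0.0004, 0.0007, -0.0001]
```

View pics/p3.png

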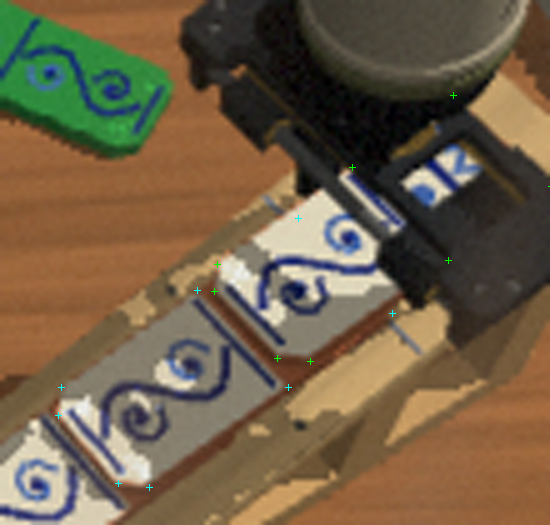

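```bash
python3 -m inch '{"translation":[[0,0,-0.01],[0,0,-0.02],[0,0,-0.03],[0,0,-0.035],[0,0,-0.035]],"rot":[[0,0,0],[0,0,0],[0,0,0],[0,0,0],[0,0,0]],"jaw":[55,55,55,55,55]}' | sed -n 2,4p
python3 -m inch '{"translation":[[0,0,-0.005],[0,0,-0.01],[0,0,-0.012],[0,0,-0.012]],"rot":[[0,0,0],[0,0,0],[0,0,0],[0,0,0]],"jaw":[55,55,55,55]}' | sed -n 2,4p
python3 -c "
from goal import *
go([.5532,.2469,.1371],np.radians(119.1),h=.0141)"
```

```text
ee_pos: [0.5548, 0.2439, 0.1516]
eef_rot: [0.503, 0.856, 0.061, -0.103]
ft_force: [0.1, -0.0, -2.8]
ee_pos: [0.5548, 0.2439, 0.1504]
eef_rot: [0.503, 0.856, 0.061, -0.103]
ft_force: [0.1, -0.1, -1.6]
now [0.5548 0.2439 0.1504] w 0.0635 f [ 0.1 -0.1 -1.6] t 21.75
trans [0.0, 0.0, 0.004] rot [-0.0004, 0.0007, -0.0002]
```

```bash
for i in 1 2; do python3 -m inch '{"translation":[[0,0,-0.004],[0,0,-0.008],[0,0,-0.008],[0,0,-0.008]],"rot":[[0,0,0],[0,0,0],[0,0,0],[0,0,0]],"jaw":[55,55,55,55]}' | sed -n 2,4p; done
```

```text
ee_pos: [0.5549, 0.244, 0.15]
eef_rot: [0.503, 0.856, 0.061, -0.103]
ft_force: [-2.0, -1.4, 4.0]
ee_pos: [0.5549, 0.244, 0.1499]
eef_rot: [0.503, 0.856, 0.061, -0.103]
ft_force: [-3.6, -2.6, 8.7]
```

Firm contact (about 9 N). Release, retreat and check.

```bash
python3 -m inch '{"translation":[[0,0,0],[0,0,0],[0,0,0],[0,0,0],[0,0,0],[0,0,0]],"rot":[[0,0,0],[0,0,0],[0,0,0],[0,0,0],[0,0,0],[0,0,0]],"jaw":[66,70,76,82,87,87]}'
python3 -m inch '{"translation":[[0,0,0.15],[0,0,0.4],[0,0,0.7],[0,0,1],[0,0,1],[0,0,1]],"rot":[[0,0,0],[0,0,0],[0,0,0],[0,0,0],[0,0,0],[0,0,0]],"jaw":[87,87,87,87,87,87]}'|sed -n 2,4p
for i in 1 2 3; do python3 -m inch '{"translation":[[-0.3,0.3,0],[-0.6,0.6,0],[-0.9,0.9,0.1],[-0.9,0.9,0.1]],"rot":[[0,0,0],[0,0,0],[0,0,0],[0,0,0]],"jaw":[87,87,87,87]}'|sed -n 2p; done
python3 - <<'E'
from tv import *
Re,te=unpack(q)['eaves'];g=lambda k:(Re,Re.apply([.09*k,0,.01*k])+te)
shot('p4',[(g(1),(0,255,0)),(g(2),(0,255,0)),(g(0),(255,255,0))],{'top':(85,105,180,130,4),})
shot('p5',[(g(1),(0,255,0)),(g(2),(0,255,0)),(g(0),(255,255,0))],{'scene':(375,130,170,140,4)})
E
```

```text
time: 23.15
ee_pos: [0.5549, 0.244, 0.1499]
eef_rot: [0.503, 0.856, 0.061, -0.103]
ft_force: [-0.1, 0.7, 0.2]
width: 0.0855
ee_pos: [0.5552, 0.244, 0.2512]
eef_rot: [0.503, 0.856, 0.062, -0.102]
ft_force: [0.3, 0.3, -0.4]
ee_pos: [0.4603, 0.3394, 0.2616]
ee_pos: [0.3649, 0.4339, 0.2719]
ee_pos: [0.2692, 0.5276, 0.2821]
```

View pics/p4.png

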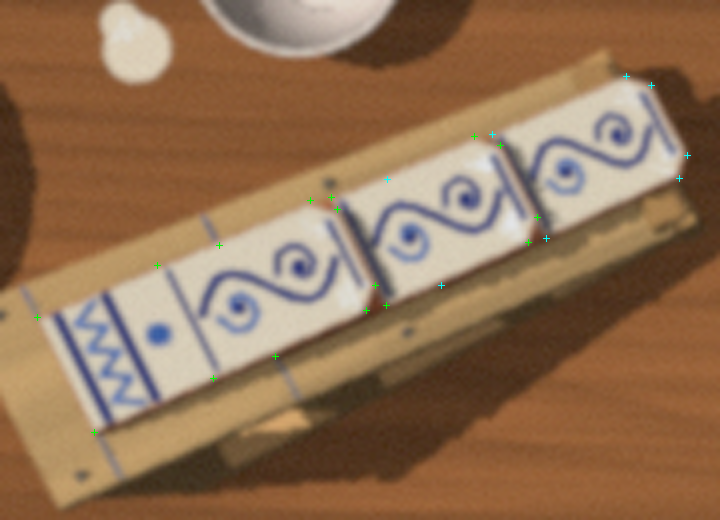

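```bash
python3 -c "
from h import *
print(r.read_state()['time'],r.close_job())"
```

```text
the job is handed in; nothing more can be done
25.05 None
```

I laid the scroll tile on the eaves tile, then the crown tile above it, and handed the job in at 25 s of the 62 s allowed. No verdict is reported.

- **Setting down:** Each tile was lowered until the wrist force read about 7–9 N (wrist x and y forces under 5 N), then released. The arm then backed well clear of the run.
- **Position:** The last top view shows both tiles painted side up with the clipped end downhill. Their corners are within about 1–2 mm of the computed goals, and the crown head is at its chalk line. The wrist view after laying the scroll tile agreed with this. It showed at most about 1 mm of sideways offset and skew.
- **Check not done:** I did not see the final scene-camera picture, because the 12-picture limit had been reached. The only view of the finished run is therefore the top one.
- **Camera disagreement:** At first the top and scene cameras differed by about 4 mm sideways and put heights 5–10 mm too low. A joint fit to the known geometry removed this. The chalk lines then agreed with the goals to 0.5 mm, and the wrist views to about 1 mm.
- **Left alone:** I never went near the jar or the blank tile, though I did not measure them again at the end.

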